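Line up the folding rest's hinge for its pin

TASK

I am rehanging the folding rest beside the eyelet press. First finish the crib that will catch the rest: lay the two loose slats as its third layer, flat and crosswise on the second, each squarely above one of the bottom two slats. Then pick up the loose hinge leaf, bring its knuckle down into the middle of the gap between the jamb's two knuckles with the leaf level, reaching out over the crib, so that the three holes line up for the pin, and finish still gripping it there, held still and clear of the crib, without disturbing the other things on the bench.

Things in the scene. Friction and masses are not known exactly. Their poses are not given: they have to be found in the camera images.
- jamb: Fixed wooden jamb block (75 x 120 mm, 51 mm high) with a steel hinge leaf screwed on top. Origin on the bench straight below the hinge axis; the axis runs along its y, 60 mm up; the block lies towards its +x, from 14 mm to 89 mm past the axis. Its -x side (towards the robot) is open.
- jamb_axis (a point): Middle of the fixed leaf's hinge axis, 60 mm up, halfway between its two barrel knuckles; axes as the jamb. Each knuckle is 24 mm long, 18 mm outside, 10 mm bore; the gap between them is 28 mm, open above, below and to -x, and empty: no stop sets the height. The fixed leaf's edge is 14 mm behind the axis (+x).
- leaf: Loose steel hinge leaf, about 0.4 kg, lying flat: plate 86 x 70 x 5 mm (x -55 to +31, y +-35) with one barrel knuckle at its +x edge and an upright grip rib in the middle: 40 mm along x, 12 mm thick along y, top 36 mm above the underside. Origin on the underside, below the rib's centre and near the centre of mass; z up.
- leaf_knuckle (a point): Centre of the loose leaf's knuckle (24 mm long along y, 18 mm outside, 10 mm bore), at x +45 mm, z +9 mm from the leaf's origin; same axes as the leaf.
- crib: Crib of wooden slats (each 110 x 18 x 14 mm) tacked to the bench in front of the jamb: bottom two along its x at y +-40 mm, second layer of two along its y at x +-40 mm, top 28 mm above the bench. Origin on the bench at its centre. The third layer goes along x at y +-40 mm, top at 42 mm, 9 mm below the aligned leaf's underside.
- slat_a: Loose wooden slat, 110 mm along its x, 18 mm wide (y), 14 mm thick, about 30 g, lying flat; origin at the centre of its underside.
- slat_b: The other loose slat, the same.
- pin: Bystander: steel hinge pin, 7 mm thick, 94 mm long along its y, lying on the bench.
- punch_a: Bystander: steel hole punch with knurled grip, 16 mm thick, 115 mm long along its y, lying.
- punch_b: Bystander: a second such punch.
- die: Bystander: brass setting die, 44 mm wide, 42 mm high, standing.
- tin: Bystander: open squat tin of copper eyelets, 80 mm wide, 45 mm high.
- last: Bystander: ochre wooden shoe last, about 60 x 250 mm, 105 mm high, long along its y.
Things that resemble listed ones, but are neither listed nor needed, are in the scene too. What is shaped like the slat_a but turquoise is not meant. Leave any turquoise look-alike of the leaf alone.

How it is judged (in metres and radians):
On the way:
1. both slats lie released as the crib's third layer, with the leaf still on the bench (x of slat_a in the frame of crib between -0.015 and 0.015 m and z of slat_a in the frame of crib between 0.024 and 0.032 m and angle between the x axis of each of slat_a, slat_b and the x axis of crib, either way round below 0.15 rad and contact force between the fingers and slat_a below 0.1 N and linear speed of each of slat_a, slat_b below 0.02 m/s and x of slat_b in the frame of crib between -0.015 and 0.015 m and z of slat_b in the frame of crib between 0.024 and 0.032 m and contact force between the fingers and slat_b below 0.1 N and ((y of slat_a in the frame of crib between 0.027 and 0.053 m and y of slat_b in the frame of crib between -0.053 and -0.027 m) or (y of slat_b in the frame of crib between 0.027 and 0.053 m and y of slat_a in the frame of crib between -0.053 and -0.027 m)) and height (world z) of leaf below 0.015 m), for 0.2 s.
At the end, for the whole second after the job is handed in: Ends gripping the still leaf, level to 0.1 rad, over but clear of crib and slats; knuckle centre within 3 mm of the jamb axis centre each way, parallel to 0.07 rad. Slats released on the second layer over the bottom pair, within 15 mm lengthwise, 13 mm sideways, 0.15 rad (x of slat_a in the frame of crib between -0.015 and 0.015 m and z of slat_a in the frame of crib between 0.024 and 0.032 m and angle between the x axis of each of slat_a, slat_b and the x axis of crib, either way round below 0.15 rad and contact force between the fingers and slat_a below 0.1 N and linear speed of each of slat_a, slat_b, leaf below 0.02 m/s and x of slat_b in the frame of crib between -0.015 and 0.015 m and z of slat_b in the frame of crib between 0.024 and 0.032 m and contact force between the fingers and slat_b below 0.1 N and ((y of slat_a in the frame of crib between 0.027 and 0.053 m and y of slat_b in the frame of crib between -0.053 and -0.027 m) or (y of slat_b in the frame of crib between 0.027 and 0.053 m and y of slat_a in the frame of crib between -0.053 and -0.027 m)) and x of leaf_knuckle in the frame of jamb_axis between -0.003 and 0.003 m and y of leaf_knuckle in the frame of jamb_axis between -0.003 and 0.003 m and z of leaf_knuckle in the frame of jamb_axis between -0.003 and 0.003 m and angle between the y axis of leaf and the y axis of jamb, either way round below 0.07 rad and angle between leaf's own z axis and vertical below 0.1 rad and x of leaf in the frame of jamb_axis below -0.03 m and contact force between the fingers and leaf above 2 N and contact force between leaf and slat_a below 0.2 N and contact force between leaf and slat_b below 0.2 N and contact force between leaf and crib below 0.2 N); the arm keeps its last pose, push and grip.
It fails at once if a bystander is moved more than 25 mm (distance of any of pin, punch_a, punch_b, die, tin, last from where it was at the start of the episode above 0.025 m).
It also fails if it takes over 62 s, if anything falls off the work surface, if the arm or the gripper's body presses on something with over 40 N, if the wrist force passes 120 N, or if a joint passes its speed limit or range.

ROBOT

A 6-joint arm with a two-finger parallel gripper is mounted at the origin on the work surface. World frame = base frame: x ahead of the robot, y to its left, z up, the work surface at z = 0. Lengths are in mm, angles in degrees, forces in N, time in s.
With the tool pointing down it reaches from about 300 to 850 mm from the base axis. Payload 4.2 kg.
Tool frame: the origin (TCP) lies midway between the tips of the shut fingers; the grasp point (between the pads) lies 19 mm behind it (env.grasp_offset is the distance from the TCP to the grasp point, in mm); z points along the fingers, y is the line along which they close (so a half turn about z gives the same grasp; the last joint's range is limited). The gripper opens to 91 mm and grips with 3 to 60 N. Pads are 32 mm wide; open, the fingers measure 118 mm over their backs; the gripper's body (76 mm by 178 mm) begins 60 mm behind the grasp point.
Start: joints at [72.766, 18.312, 89.639, -0, 72.044, -1.146], TCP at [159.348, 552.496, 213.976] pointing down, gripper open.
Joint ranges: [-177.97, 177.97], [-48.28, 115.42], [12.27, 149.76], [-77.06, 257.06], [2.81, 150.46], [-146.56, 146.56]. Speed limits (degrees/s): [147.25, 147.25, 180, 180, 180, 180].

INTERFACE

Orientations are given as [roll, pitch, yaw] about the fixed x, y, z axes, in that order (R = Rz(yaw) Ry(pitch) Rx(roll)).
In Python, from workcell import env, optics gives the robot as it stands. The module is installed in compiled form; this text tells all that it offers.
- The arm moves only by the tool send_rows, never from a script. Its argument "targets" is a list that holds one entry, the list of rows, each a list of 7 numbers: the turn, a rotation vector about the world's x, y, z scaled (see below), then the shift along the world's x, y, z scaled (see below), then the closure, from -1 (fully open) to 1 (shut). In form: [[[rx, ry, rz, x, y, z, gripper], ...]]. A call has 1 to 12 rows; each row shifts and turns the commanded pose from where the row before left it; what a row does not reach is not made up. The controller multiplies each number of a shift by 0.2 m and each number of a turn by pi/2 rad. A row lasts 1/10 s, in which the tool goes at most 50 mm and 8.59 degrees, less where a joint would pass 70% of its speed; a pose out of reach is approached as far as the arm can. A call with a number of a shift or a turn outside -1 to 1 is refused whole. A call with a gripper value outside its range is refused whole. The fingers move at their own pace and stop on an object; "grip_force" is the grip in N (left out, the last holds). Time passes only in rows, so rows that do not move let the fingers close. It gives the time, the measured TCP pose, the force, the opening and the grip force at its end, in the units of the state.
- env.state(): the state, without advancing time (a new reading comes with each control period).
- optics.grab_frame(name): name is "side" or "top" or "wrist"; returns (picture, depth): 420x560x3 uint8, red, green, blue; 420x560 float32, mm along the optical axis (not along the pixel's ray), 0 where there is no reading.
- optics.camera_info(name): a dict with "camera_matrix" (3x3 intrinsics, pixels), "k1" (the pictures are not rectified: a ray, as slopes to the right and down, at radius r is drawn at 1 + k1 r^2 times it, then the intrinsics apply), "R" (3x3) and "t" (3): a world point X has camera coordinates R X + t; the wrist camera has in their place "mount" (4x4, takes a point from camera to tool coordinates, whose origin is the TCP and whose axes are the flange's). Camera axes: x right, y down, z forward; pixel columns grow to the right and rows downward; lengths in mm; the calibration is good to about 2 mm. A picture is of the moment at which its call begins: read the wrist's pose just before it. camera_info takes no time and is no camera call.
- env.job_done(): hands the job in; it is judged then, once.
Trained networks look in the newest picture that a camera, given by its name, has taken for a name from the list of things; names that differ only in an ending like _2 or _b are one class to them, and where a whole thing is asked for, a point or a joint stands for the part that bears it (a point fixed in the world has none). Each returns a list of dicts, best first, with "conf" (0 to 1); they miss things now and then, are a little off and sometimes report something else, mostly with a low value. They report only what shows in the picture. A call takes as long as a camera call. They do not tell look-alikes from the thing itself.
- optics.silhouettes(camera, name): "mask" (420x560 bool, what is visible of it) and "at" ([column, row] in pixels, amid what is visible of it).
- optics.place_of(camera, name): "at" ([column, row] in pixels: a listed point, or the origin of a listed thing).
The state is a dict: "time_s": time; "qpos": joint angles; "qvel": joint speeds; "effort": joint torques, N m; "ee_pos": TCP position; "ee_rot": TCP orientation; "force": force on the tool from outside, world axes, zero at the start; "torque": the same for the moment, N m; "gripper_width": finger opening in mm; "gripper_force": force on a finger pad.
Only numpy, scipy, OpenCV 4.12 (cv2) and the standard library are available. Lean on these libraries where they do the work, as an engineer would, in place of code of your own. Each camera call takes 0.05 s, during which the arm holds its last target. There are 200 camera calls.

## Working session

There is one attempt and no reset: what is moved stays moved. The work goes in short steps, Python scripts to look and compute and a tool call to move; the robot and the scene stay as the last step left them, time stands still between calls to the robot, and variables do not carry over. Pictures are saved under pics/ and viewed, at most 10 in all, crops included, and the job is handed in when it is done.

Besides the shell and the picture viewer there is one more tool, called after "Request:" in YAML: its name, and indented under it one key for each argument. send_rows: Moves the arm, as the interface text tells. Its arguments: {"type":"object","properties":{"targets":{"type":"array"},"grip_force":{"type":"number"}},"required":["targets"]}

```bash
mkdir -p pics
cat > h.py <<'E'
import numpy as np,cv2
from workcell import env,optics
from scipy.spatial.transform import Rotation as Rn
def cam(name,st=None):
    ci=optics.camera_info(name);K=np.array(ci["camera_matrix"]);k1=ci["k1"]
    if name=="wrist":
        st=st or env.state();M=np.array(ci["mount"]);Rt=Rn.from_euler('xyz',st["ee_rot"],degrees=True).as_matrix()
        R=(Rt@M[:3,:3]).T;c=Rt@M[:3,3]+np.array(st["ee_pos"]);t=-R@c
    else: R=np.array(ci["R"]);t=np.array(ci["t"])
    return K,k1,R,t
def rays(K,k1,uv):
    uv=np.atleast_2d(uv).astype(float);d=np.c_[(uv[:,0]-K[0,2])/K[0,0],(uv[:,1]-K[1,2])/K[1,1]]
    s=d.copy()
    for _ in range(15): s=d/(1+k1*(s**2).sum(1,keepdims=True))
    return np.c_[s,np.ones(len(s))]
def at_z(C,uv,z):
    K,k1,R,t=C;r=rays(K,k1,uv)@R;c=-R.T@t
    return c+r*((z-c[2])/r[:,2])[:,None]
def cloud(C,depth,mask):
    K,k1,R,t=C;v,u=np.nonzero(mask&(depth>0));r=rays(K,k1,np.c_[u,v])*depth[v,u][:,None]
    return (r-t)@R,np.c_[u,v]
def proj(C,X):
    K,k1,R,t=C;p=np.atleast_2d(X)@R.T+t;s=p[:,:2]/p[:,2:];s=s*(1+k1*(s**2).sum(1,keepdims=True))
    return s*[K[0,0],K[1,1]]+[K[0,2],K[1,2]]
E
python3 - <<'E'
from h import *
print(env.state())
for n in("top","side"):
    p,d=optics.grab_frame(n);np.savez(n+"0",p=p,d=d);cv2.imwrite(f"pics/{n}0.png",p[:,:,::-1])
    C=cam(n);print(n,-C[2].T@C[3],C[0].tolist())
    for t in["jamb","leaf","crib","slat_a","pin","punch_a","die","tin","last"]:
        for o in optics.silhouettes(n,t):
            P,_=cloud(C,d,o["mask"]);print(t,round(o["conf"],2),np.round(o["at"]),o["mask"].sum(),np.round(np.median(P,0)) if len(P) else None, np.round(np.percentile(P[:,2],95)) if len(P) else None)
    for t in["jamb_axis","leaf_knuckle"]:print(t,optics.place_of(n,t))
E
```

```text
{'time_s': 0.0, 'qpos': array([ 7.27663234e+01,  1.83505521e+01,  8.97055734e+01, -2.55558536e-03,
        7.20441660e+01, -1.14707263e+00]), 'qvel': array([-0.02679445, -0.0007459 , -0.02554045,  0.00574758, -0.06540232,
        0.13314159]), 'effort': array([ 1.38530289e-03, -4.12476289e+01, -2.31965178e+01,  7.27747497e-02,
        4.56528284e-02, -1.47211172e-04]), 'ee_pos': array([159.20184787, 551.99793568, 213.13684463]), 'ee_rot': array([-1.79899680e+02,  4.21524005e-04,  1.63914186e+02]), 'force': array([ 0.64792932, -0.19203512, -0.45393711]), 'torque': array([ 0.04372948, -0.05453162,  0.00628087]), 'gripper_force': 0.0, 'gripper_width': 91.16985912054524}
top [ 365.89137681   18.58630384 1004.96139988] [[385.9912527573822, 0.0, 289.2965737715872], [0.0, 385.9912527573822, 206.3763783613352], [0.0, 0.0, 1.0]]
jamb 0.56 [302. 168.] 1603 [646.   4.  54.] 66.0
leaf 0.88 [202. 210.] 944 [541. 270.   6.] 35.0
leaf 0.8 [139. 202.] 933 [557. 441.   6.] 35.0
leaf 0.74 [391. 141.] 226 [ 721. -226.   19.] 42.0
crib 0.82 [329. 217.] 1028 [520. -33.  26.] 31.0
crib 0.21 [238. 274.] 24
[... 1174 characters left out ...]
81 [518. -25.  19.] 32.0
slat_a 0.73 [354. 136.] 149 [ 325. -378.   12.] 18.0
slat_a 0.5 [312. 151.] 191 [ 466. -305.   12.] 19.0
slat_a 0.49 [271. 148.] 146 [ 598. -292.   13.] 19.0
pin 0.43 [334. 224.] 76 [386.   6.   7.] 14.0
punch_a 0.63 [344. 276.] 234 [368. 173.  11.] 17.0
die 0.61 [343. 177.] 116 [ 371. -175.   14.] 19.0
die 0.54 [231. 163.] 153 [ 724. -223.   18.] 42.0
die 0.22 [272. 301.] 855 [544. 278.   5.] 34.0
tin 0.88 [237. 137.] 512 [ 708. -326.   32.] 45.0
last 0.6 [287. 210.] 728 [520. -24.  21.] 32.0
jamb_axis [{'at': [259.8, 205.2], 'conf': 0.66}]
leaf_knuckle [{'at': [259.7, 303.7], 'conf': 0.89}, {'at': [242.3, 364.2], 'conf': 0.65}, {'at': [341.7, 183.1], 'conf': 0.17}]
```

View pics/top0.png

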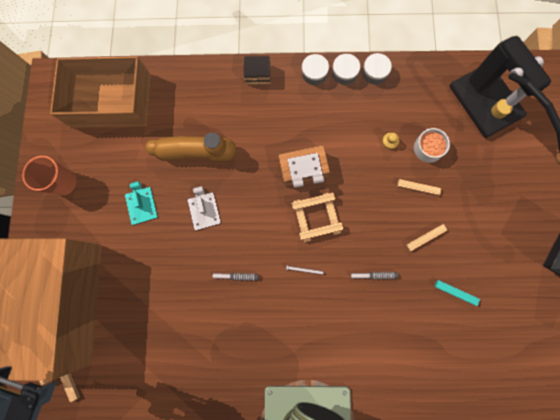

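Run:
```python
from h import *
z=np.load("top0.npz");p=z["p"];d=z["d"]
a=cv2.resize(p[100:310,230:490],None,fx=3,fy=2.8,interpolation=cv2.INTER_CUBIC);cv2.imwrite("pics/c1.png",a[:,:,::-1])
C=cam("top")
P,uv=cloud(C,d,np.ones(d.shape,bool));col=p[uv[:,1],uv[:,0]]
def box(c,r,z0,z1):
    m=(abs(P[:,:2]-c)<r).all(1)&(P[:,2]>z0)&(P[:,2]<z1)
    (cx,cy),(w,h),a=cv2.minAreaRect(P[m][:,:2].astype(np.float32))
    if w<h: w,h,a=h,w,a+90
    print(c,m.sum(),"ctr",round(cx,1),round(cy,1),"size",round(w),round(h),"ang",round(a,1),"col",np.median(col[m],0),"z",np.median(P[m][:,2]))
for c in[(597,-293),(466,-308),(328,-375)]: box(c,65,9,22)
for c in[(541,270),(557,441)]: box(c,65,3,9); box(c,65,25,45)
box((520,-31),75,22,34)
box((650,0),85,47,58); box((650,0),85,58,75)
```

```text
(597, -293) 300 ctr 598.9 -297.3 size 108 19 ang 76.4 col [245. 195. 137.] z 14.48449830719424
(466, -308) 302 ctr 466.6 -309.2 size 110 18 ang 119.5 col [244. 196. 137.] z 14.358460473541953
(328, -375) 334 ctr 327.1 -376.1 size 111 19 ang 66.9 col [ 72. 205. 189.] z 14.259918672604355
(541, 270) 770 ctr 541.4 270.2 size 128 126 ang 89.7 col [215. 199. 194.] z 5.293641094875949
(541, 270) 89 ctr 550.9 272.3 size 40 13 ang 17.8 col [226. 209. 205.] z 35.69759577330469
(557, 441) 726 ctr 555.9 441.3 size 129 128 ang 90.1 col [ 83. 198. 183.] z 5.2016790914263815
(557, 441) 89 ctr 566.1 443.5 size 40 13 ang 17.9 col [ 83. 219. 202.] z 35.50583983305591
(520, -31) 620 ctr 521.1 -28.7 size 110 98 ang 103.7 col [243. 193. 135.] z 28.233441355949516
(650, 0) 1187 ctr 649.6 3.6 size 119 85 ang 101.0 col [216. 148. 111.] z 53.45257046396185
(650, 0) 269 ctr 632.8 0.9 size 78 75 ang 12.6 col [218. 202. 197.] z 60.95722487588205
```

View pics/c1.png

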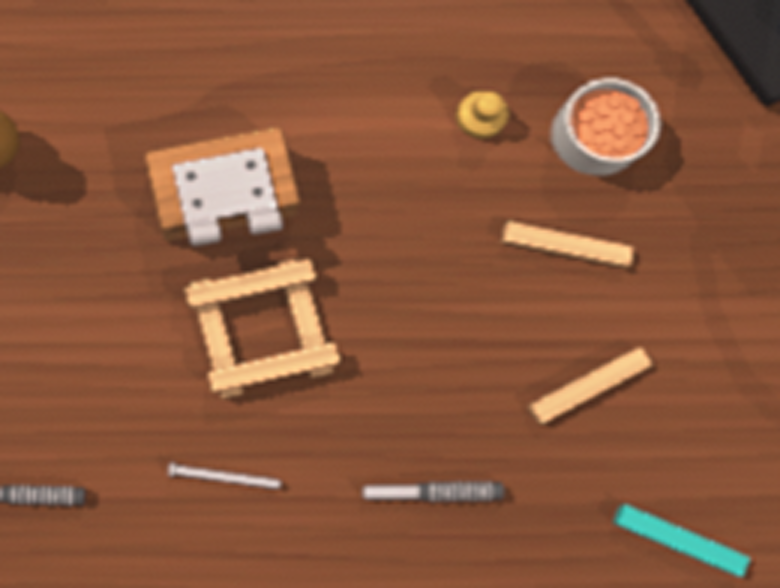

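Look-alikes: the leaf could be the steel one at (203,210) or the turquoise one at (140,203). The slats could be the wooden ones at (419,186) and (427,237) or the turquoise one at (457,292). The close crop shows both wooden slats clearly, so I'm using the steel leaf and the two wooden slats. Moving to hover over the first slat.

Request:
send_rows:
  targets:
    - [[0,0,-0.0442,0.1,-0.193,-0.018,-1],[0,0,-0.0442,0.1,-0.193,-0.018,-1],[0,0,-0.0442,0.1,-0.193,-0.018,-1],[0,0,-0.0442,0.1,-0.193,-0.018,-1],[0,0,-0.0442,0.1,-0.193,-0.018,-1],[0,0,-0.0442,0.1,-0.193,-0.018,-1],[0,0,-0.0442,0.1,-0.193,-0.018,-1],[0,0,-0.0442,0.1,-0.193,-0.018,-1],[0,0,-0.0442,0.1,-0.193,-0.018,-1],[0,0,-0.0442,0.1,-0.193,-0.018,-1],[0,0,-0.0442,0.1,-0.193,-0.018,-1]]

```text
time_s: 2.3
ee_pos: [380.0, 126.3, 174.6]
ee_rot: [179.9, 0.0, 120.0]
force: [0.6, 1.4, 1.0]
gripper_width: 91.1
gripper_force: 0.0
```

Request:
send_rows:
  targets:
    - [[0,0,-0.0442,0.1,-0.193,-0.018,-1],[0,0,-0.0442,0.1,-0.193,-0.018,-1],[0,0,-0.0442,0.1,-0.193,-0.018,-1],[0,0,-0.0442,0.1,-0.193,-0.018,-1],[0,0,-0.0442,0.1,-0.193,-0.018,-1],[0,0,-0.0442,0.1,-0.193,-0.018,-1],[0,0,-0.0442,0.1,-0.193,-0.018,-1],[0,0,-0.0442,0.1,-0.193,-0.018,-1],[0,0,-0.0442,0.1,-0.193,-0.018,-1],[0,0,-0.0442,0.1,-0.193,-0.018,-1],[0,0,-0.0442,0.1,-0.193,-0.018,-1],[0,0,0,0,0,0,-1]]

```text
time_s: 3.5
ee_pos: [601.0, -301.5, 133.2]
ee_rot: [179.9, 0.1, 76.1]
force: [-1.0, 0.5, -0.7]
gripper_width: 91.8
gripper_force: 0.0
```

```bash
cat >> h.py <<'E'
def wbox(c,r,z0,z1,n="wrist",save=None,st=None):
    st=st or env.state();p,d=optics.grab_frame(n)
    if save: cv2.imwrite(save,p[:,:,::-1]); np.savez("last_"+n,p=p,d=d,**{k:st[k] for k in("ee_pos","ee_rot")})
    P,uv=cloud(cam(n,st),d,np.ones(d.shape,bool))
    return P,uv,p,st
def rect(P,c,r,z0,z1):
    m=(abs(P[:,:2]-c)<r).all(1)&(P[:,2]>z0)&(P[:,2]<z1)
    (cx,cy),(w,h),a=cv2.minAreaRect(P[m][:,:2].astype(np.float32))
    if w<h: w,h,a=h,w,a+90
    print(c,m.sum(),"ctr",round(cx,1),round(cy,1),"size",round(w,1),round(h,1),"ang",round(a,1),"z",np.round(np.median(P[m][:,2]),1));return m
E
python3 - <<'E'
from h import *
P,uv,p,st=wbox(0,0,0,0,save="pics/w1.png")
print(st["ee_pos"],st["ee_rot"],st["gripper_width"])
rect(P,(597,-293),75,9,22)
E
```

```text
[ 601.00780333 -301.51216038  133.24698347] [1.79906498e+02 1.00638665e-01 7.61430862e+01] 91.84770793118395
(597, -293) 2542 ctr 632.3 -306.3 size 109.5 90.4 ang 76.6 z 14.6
```

View pics/w1.png

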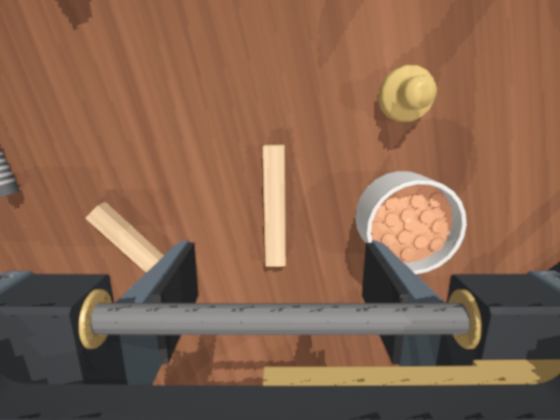

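The wrist view shows the first slat at (274,205), between the fingers and square to them. The tin is to the right at (415,220) and the second slat at lower left (125,235).

```bash
cat >> h.py <<'E'
def wood(P,uv,p,c,r,z0,z1,show=True):
    h=cv2.cvtColor(p,cv2.COLOR_RGB2HSV)[uv[:,1],uv[:,0]]
    m=(np.hypot(*(P[:,:2]-c).T)<r)&(P[:,2]>z0)&(P[:,2]<z1)&(h[:,2]>190)&(h[:,1]<150)&(h[:,1]>70)
    (cx,cy),(w,hh),a=cv2.minAreaRect(P[m][:,:2].astype(np.float32))
    if w<hh: w,hh,a=hh,w,a+90
    print("wood",m.sum(),"ctr",round(cx,1),round(cy,1),"mean",np.round(P[m].mean(0),1),"size",round(w,1),round(hh,1),"ang",round(a,1));return m
E
python3 - <<'E'
from h import *
z=np.load("last_wrist.npz");st={k:z[k] for k in("ee_pos","ee_rot")}
P,uv=cloud(cam("wrist",st),z["d"],np.ones(z["d"].shape,bool))
wood(P,uv,z["p"],(599,-297),62,9,22)
wood(P,uv,z["p"],(467,-309),62,9,22)
E
```

```text
wood 2427 ctr 597.2 -297.9 mean [ 597.8 -295.4   14.6] size 109.5 17.9 ang 76.7
wood 1682 ctr 455.9 -292.7 mean [ 456.8 -291.4   14.2] size 72.1 19.5 ang 119.3
```

Request:
send_rows:
  targets:
    - [[0,0,0.006,-0.019,0.018,-0.15,-0.1],[0,0,0,0,0,-0.15,-0.1],[0,0,0,0,0,-0.15,-0.1],[0,0,0,0,0,-0.15,-0.1],[0,0,0,0,0,-0.05,-0.1],[0,0,0,0,0,0,-0.1]]
  grip_force: 20

```text
time_s: 4.15
ee_pos: [594.4, -291.8, 3.7]
ee_rot: [-179.8, -0.1, 77.0]
force: [1.3, 0.7, 0.8]
gripper_width: 50.8
gripper_force: 0.0
```

Request:
send_rows:
  targets:
    - [[0,0,0,0.015,-0.027,0,-0.1],[0,0,0,0,0,0,0.9],[0,0,0,0,0,0,0.9],[0,0,0,0,0,0,0.9],[0,0,0,0,0,0,0.9],[0,0,0,0,0,0,0.9]]
  grip_force: 20

```text
time_s: 4.75
ee_pos: [598.6, -298.5, 5.2]
ee_rot: [180.0, 0.0, 76.9]
force: [0.3, 0.4, 3.5]
gripper_width: 17.8
gripper_force: 20.0
```

Request:
send_rows:
  targets:
    - [[0,0,0,0,0,0.15,0.9],[0,0,0,0,0,0.2,0.9],[0,0,-0.078,-0.0484,0.1715,0.15,0.9],[0,0,-0.078,-0.0484,0.1715,0.05,0.9],[0,0,-0.078,-0.0484,0.1715,0,0.9],[0,0,-0.078,-0.0484,0.1715,0,0.9],[0,0,-0.078,-0.0484,0.1715,0,0.9],[0,0,-0.078,-0.0484,0.1715,0,0.9],[0,0,-0.078,-0.0484,0.1715,0,0.9],[0,0,-0.078,-0.0484,0.1715,0,0.9],[0,0,-0.078,-0.0484,0.1715,0,0.9],[0,0,0,0,0,0,0.9]]

```text
time_s: 5.95
ee_pos: [509.7, 13.4, 114.8]
ee_rot: [-179.9, 0.1, 13.9]
force: [0.3, 0.2, -0.8]
gripper_width: 17.9
gripper_force: 20.0
```

Request:
send_rows:
  targets:
    - [[0,0,0,0,0,0,0.9],[0,0,0,0,0,0,0.9]]

```text
time_s: 6.15
ee_pos: [511.8, 9.6, 114.9]
ee_rot: [180.0, -0.0, 13.8]
force: [-0.1, 0.8, -0.6]
gripper_width: 17.7
gripper_force: 20.0
```

Run:
```python
from h import *
P,uv,p,st=wbox(0,0,0,0,save="pics/w2.png")
print(st["ee_pos"],st["ee_rot"],st["gripper_width"])
m=(P[:,2]>22)&(P[:,2]<34)
rect(P,(521,-29),75,22,34)
Pt,ut,pt,_=wbox(0,0,0,0,n="top",save="pics/t2.png")
rect(Pt,(521,-29),75,22,34)
```

```text
[511.81472875   9.55292146 114.88077695] [ 1.79968021e+02 -2.28145331e-02  1.37759649e+01] 17.707380757144108
(521, -29) 4003 ctr 522.6 -27.9 size 109.8 92.8 ang 103.7 z 28.5
(521, -29) 106 ctr 483.0 -40.8 size 55.3 17.4 ang 103.2 z 28.4
```

View pics/w2.png

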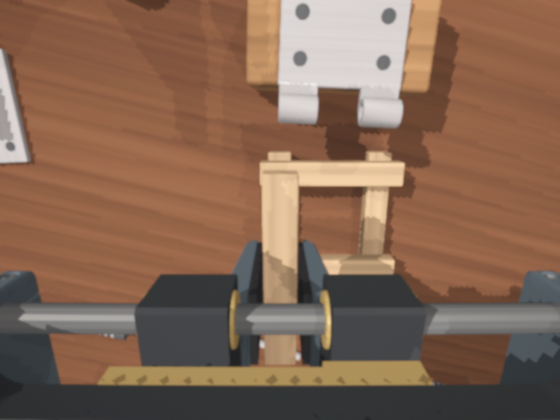

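The held slat is over the +40 side of the crib and parallel to it, and the jamb knuckles are at (298,105) and (380,108). Lowering.

Request:
send_rows:
  targets:
    - [[0,0,0,0,0.004,-0.15,0.9],[0,0,0,0,0,-0.15,0.9],[0,0,0,0,0,-0.07,0.9],[0,0,0,0,0,-0.038,0.9],[0,0,0,0,0,0,0.9],[0,0,0,0,0,0,0.3],[0,0,0,0,0,0,0.1],[0,0,0,0,0,0,0.1],[0,0,0,0,0,0,0.1]]

```text
time_s: 7.15
ee_pos: [511.6, 11.0, 33.4]
ee_rot: [180.0, -0.0, 13.8]
force: [-0.7, -0.4, -0.3]
gripper_width: 40.9
gripper_force: 0.0
```

Request:
send_rows:
  targets:
    - [[0,0,0,0,0,0.2,0.1],[0,0,-0.0826,-0.0225,-0.16,0.2,0.1],[0,0,-0.0826,-0.0225,-0.16,0.05,-0.1],[0,0,-0.0826,-0.0225,-0.16,0,-0.1],[0,0,-0.0826,-0.0225,-0.16,0,-0.1],[0,0,-0.0826,-0.0225,-0.16,0,-0.1],[0,0,-0.0826,-0.0225,-0.16,0,-0.1],[0,0,-0.0826,-0.0225,-0.16,0,-0.1],[0,0,-0.0826,-0.0225,-0.16,0,-0.1],[0,0,-0.0826,-0.0225,-0.16,0,-0.1],[0,0,-0.0826,-0.0225,-0.16,0,-0.1],[0,0,0,0,0,0,-0.1]]

```text
time_s: 8.35
ee_pos: [466.3, -311.6, 122.2]
ee_rot: [180.0, -0.1, -60.9]
force: [0.0, 0.3, -0.1]
gripper_width: 50.4
gripper_force: 0.0
```

Request:
send_rows:
  targets:
    - [[0,0,0,0,0,0,-0.1],[0,0,0,0,0,0,-0.1]]

```text
time_s: 8.55
ee_pos: [466.5, -307.1, 122.0]
ee_rot: [180.0, 0.0, -60.5]
force: [-0.1, -0.1, -0.5]
gripper_width: 50.0
gripper_force: 0.0
```

Run:
```python
from h import *
P,uv,p,st=wbox(0,0,0,0,save="pics/w3.png")
print(st["ee_pos"],st["ee_rot"],st["gripper_width"])
wood(P,uv,p,(467,-309),62,9,22)
P,uv,p,st=wbox(0,0,0,0,n="top",save="pics/t3.png")
wood(P,uv,p,(467,-309),62,9,22)
m=(P[:,2]>36)&(P[:,2]<50)&(np.hypot(P[:,0]-515,P[:,1]-8)<75)&(P[:,0]<580)
print(m.sum(),cv2.minAreaRect(P[m][:,:2].astype(np.float32)),P[m].mean(0))
```

```text
[ 466.47161471 -307.12282594  121.99669331] [ 1.79996270e+02  4.75005997e-02 -6.05004527e+01] 50.03175262736611
wood 486 ctr 465.1 -309.8 mean [ 467.8 -312.2   14.2] size 109.7 18.0 ang 118.4
wood 266 ctr 466.4 -308.6 mean [ 463.6 -303.7   14.1] size 108.0 18.5 ang 118.8
311 ((512.48974609375, 10.67382526397705), (109.68732452392578, 18.114412307739258), 13.576403617858887) [511.70854791  10.75424701  42.11680363]
```

Request:
send_rows:
  targets:
    - [[0,0,-0.004,-0.004,-0.01,-0.15,-0.1],[0,0,0,0,0,-0.2,-0.1],[0,0,0,0,0,-0.17,-0.1],[0,0,0,0,0,-0.072,-0.1],[0,0,0,0,0,0,-0.1],[0,0,0,0,0,0,0.9],[0,0,0,0,0,0,0.9],[0,0,0,0,0,0,0.9],[0,0,0,0,0,0,0.9],[0,0,0,0,0,0,0.9]]
  grip_force: 20

```text
time_s: 9.65
ee_pos: [465.9, -310.2, 4.0]
ee_rot: [-180.0, -0.0, -60.9]
force: [-0.0, 0.4, 1.8]
gripper_width: 17.7
gripper_force: 20.0
```

Request:
send_rows:
  targets:
    - [[0,0,0,0,0,0.2,0.9],[0,0,0.0829,0.0325,0.1214,0.2,0.9],[0,0,0.0829,0.0325,0.1214,0.05,0.9],[0,0,0.0829,0.0325,0.1214,0,0.9],[0,0,0.0829,0.0325,0.1214,0,0.9],[0,0,0.0829,0.0325,0.1214,0,0.9],[0,0,0.0829,0.0325,0.1214,0,0.9],[0,0,0.0829,0.0325,0.1214,0,0.9],[0,0,0.0829,0.0325,0.1214,0,0.9],[0,0,0.0829,0.0325,0.1214,0,0.9],[0,0,0.0829,0.0325,0.1214,0,0.9],[0,0,0,0,0,0,0.9]]

```text
time_s: 10.85
ee_pos: [531.3, -65.1, 93.7]
ee_rot: [-180.0, -0.0, 13.9]
force: [-0.4, -0.4, 0.0]
gripper_width: 17.4
gripper_force: 20.0
```

Request:
send_rows:
  targets:
    - [[0,0,0,0,0,0,0.9],[0,0,0,0,0,0,0.9],[0,0,0,0,0,0,0.9]]

```text
time_s: 11.15
ee_pos: [530.5, -68.2, 93.7]
ee_rot: [180.0, 0.0, 13.6]
force: [0.1, 0.3, -0.5]
gripper_width: 17.7
gripper_force: 20.0
```

Request:
send_rows:
  targets:
    - [[0,0,0,0.002,0.004,-0.15,0.9],[0,0,0,0,0,-0.12,0.9],[0,0,0,0,0,-0.038,0.9],[0,0,0,0,0,0,0.9],[0,0,0,0,0,0,0.3],[0,0,0,0,0,0,0.1],[0,0,0,0,0,0,0.1],[0,0,0,0,0,0,0.1],[0,0,0,0,0,0.2,0.1],[0,0,0,0,0,0.2,0.1],[0,0,0,0,0,0.05,0.1],[0,0,0,0,0,0,0.1]]

```text
time_s: 12.35
ee_pos: [532.4, -66.7, 124.0]
ee_rot: [179.9, -0.2, 13.7]
force: [-0.0, -1.1, -0.3]
gripper_width: 41.1
gripper_force: 0.0
```

Run:
```python
from h import *
P,uv,p,st=wbox(0,0,0,0,save="pics/w4.png")
print(st["ee_pos"],st["ee_rot"],st["gripper_width"])
rect(P,(531,-67),60,36,50)
K=optics.place_of("wrist","jamb_axis");print(K)
C=cam("wrist",st)
for k in K[:1]: print(at_z(C,k["at"],60))
h=cv2.cvtColor(p,cv2.COLOR_RGB2HSV)[uv[:,1],uv[:,0]]
m=(P[:,2]>58)&(P[:,2]<75)&(abs(P[:,0]-620)<70)&(abs(P[:,1])<80)
print(m.sum(),np.percentile(P[m][:,2],[5,50,95]))
np.savez("jw",P=P[m],uv=uv[m])
```

```text
[532.3915323  -66.66974993 124.00641984] [179.89520122  -0.24468017  13.66971387] 41.13237615951955
(531, -67) 3096 ctr 523.7 -36.2 size 109.9 79.9 ang 13.3 z 42.5
[]
2449 [58.16349982 67.55600492 69.70432823]
```

View pics/w4.png

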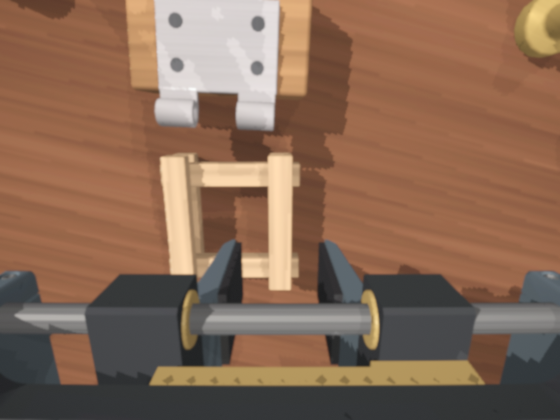

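Both slats lie flat over the bottom pair, and the jamb knuckles are at (177,112) and (256,115). Next I fit the jamb and then go to the leaf.

```bash
cat >> h.py <<'E'
def knuckles(P,lo=62.5,hi=71,c=(611,-7),r=60):
    m=(P[:,2]>lo)&(P[:,2]<hi)&(np.hypot(*(P[:,:2]-c).T)<r);Q=P[m]
    rc=cv2.minAreaRect(Q[:,:2].astype(np.float32));print("knuckles",len(Q),rc,np.percentile(Q[:,2],98))
    # split into the two along long axis
    w=np.linalg.svd(Q[:,:2]-Q[:,:2].mean(0),full_matrices=False)[2][0]
    s=(Q[:,:2]-np.array(rc[0]))@w
    for sg in(1,-1):
        A=Q[sg*s>0];print(len(A),A.mean(0),cv2.minAreaRect(A[:,:2].astype(np.float32)))
E
python3 - <<'E'
from h import *
P=np.load("jw.npz")["P"]
for lo in(60,63,66): knuckles(P,lo)
E
```

```text
knuckles 2107 ((602.9513549804688, -5.514797210693359), (18.069812774658203, 75.7332992553711), 11.177057266235352) 70.08549447342355
1044 [608.08557842 -30.93534912  67.36229946] ((607.954345703125, -30.912353515625), (18.007001876831055, 23.962671279907227), 11.307230949401855)
1063 [598.16961825  19.26251662  67.21263322] ((598.0057983398438, 19.528488159179688), (17.81148338317871, 24.6988525390625), 13.341504096984863)
knuckles 1963 ((602.8748779296875, -5.529926300048828), (16.978939056396484, 75.733154296875), 11.164369583129883) 70.10172591504717
980 [607.97979313 -30.89712621  67.73229396] ((607.8641357421875, -30.956417083740234), (16.896459579467773, 23.905593872070312), 10.708626747131348)
983 [598.14689392  19.39968239  67.64837433] ((598.0279541015625, 19.658523559570312), (16.986568450927734, 24.410682678222656), 10.187488555908203)
knuckles 1623 ((602.8873291015625, -5.527736663818359), (15.238758087158203, 75.73145294189453), 11.031580924987793) 70.18634913927731
812 [608.01563667 -30.94463668  68.31761206] ((607.8421630859375, -30.914440155029297), (14.973101615905762, 24.0056209564209), 11.776851654052734)
811 [598.09228586  19.66427596  68.22512928] ((597.974853515625, 19.638324737548828), (15.068560600280762, 24.438154220581055), 10.467682838439941)
```

Request:
send_rows:
  targets:
    - [[0,0,0.0046,0.009,0.17,0,0.1],[0,0,0.0046,0.009,0.17,0,0.1],[0,0,0.0046,0.009,0.17,0,0.1],[0,0,0.0046,0.009,0.17,0,0.1],[0,0,0.0046,0.009,0.17,0,0.1],[0,0,0.0046,0.009,0.17,0,0.1],[0,0,0.0046,0.009,0.17,0,0.1],[0,0,0.0046,0.009,0.17,0,0.1],[0,0,0.0046,0.009,0.17,0,0.1],[0,0,0.0046,0.009,0.17,0,0.1],[0,0,0,0,0,0,0.1],[0,0,0,0,0,0,0.1]]

```text
time_s: 13.65
ee_pos: [547.9, 273.4, 119.8]
ee_rot: [179.9, 0.2, 17.9]
force: [0.6, -0.4, -0.4]
gripper_width: 41.1
gripper_force: 0.0
```

Run:
```python
from h import *
P,uv,p,st=wbox(0,0,0,0,save="pics/w5.png")
print(st["ee_pos"],st["ee_rot"],st["gripper_width"])
c=(551,272)
m=(P[:,2]>25)&(P[:,2]<45)&(np.hypot(*(P[:,:2]-c).T)<45)
print(m.sum(),cv2.minAreaRect(P[m][:,:2].astype(np.float32)))
m=(P[:,2]>2.5)&(P[:,2]<8)&(np.hypot(*(P[:,:2]-c).T)<70)
h=cv2.cvtColor(p,cv2.COLOR_RGB2HSV)[uv[:,1],uv[:,0]];m&=h[:,1]<60
print(m.sum(),cv2.minAreaRect(P[m][:,:2].astype(np.float32)))
```

```text
[547.91745247 273.42617905 119.83692108] [179.93746278   0.2407564   17.89552096] 41.119736476027576
777 ((549.906982421875, 273.2246398925781), (40.40493392944336, 11.941548347473145), 15.556164741516113)
6631 ((539.7694091796875, 270.4143981933594), (92.41888427734375, 70.18797302246094), 15.669739723205566)
```

Request:
send_rows:
  targets:
    - [[0,0,-0.0255,0.01,-0.001,-0.15,0.1],[0,0,0,0,0,-0.2,0.1],[0,0,0,0,0,-0.12,0.1],[0,0,0,0,0,-0.06,0.1],[0,0,0,0,0,0,0.1],[0,0,0,0,0,0,0.1]]

```text
time_s: 14.3
ee_pos: [552.0, 273.0, 16.9]
ee_rot: [-180.0, -0.1, 15.5]
force: [-0.6, 0.8, 0.8]
gripper_width: 40.9
gripper_force: 0.0
```

Request:
send_rows:
  targets:
    - [[0,0,0,-0.006,0,-0.035,0.1],[0,0,0,0,0,0,0.1],[0,0,0,0,0,0,0.95],[0,0,0,0,0,0,0.95],[0,0,0,0,0,0,0.95],[0,0,0,0,0,0,0.95],[0,0,0,0,0,0,0.95],[0,0,0,0,0,0.1,0.95],[0,0,0,0,0,0.2,0.95],[0,0,0,0,0,0.2,0.95],[0,0,0,0,0,0.1,0.95],[0,0,0,0,0,0,0.95]]
  grip_force: 45

```text
time_s: 15.5
ee_pos: [551.6, 274.2, 131.9]
ee_rot: [-179.9, -0.4, 15.5]
force: [1.1, 0.0, -3.1]
gripper_width: 11.8
gripper_force: 45.0
```

Request:
send_rows:
  targets:
    - [[0,0,-0.0055,0.0042,-0.16,0,0.95],[0,0,-0.0055,0.0042,-0.16,0,0.95],[0,0,-0.0055,0.0042,-0.16,0,0.95],[0,0,-0.0055,0.0042,-0.16,0,0.95],[0,0,-0.0055,0.0042,-0.16,0,0.95],[0,0,-0.0055,0.0042,-0.16,0,0.95],[0,0,-0.0055,0.0042,-0.16,0,0.95],[0,0,-0.0055,0.0042,-0.16,0,0.95],[0,0,-0.0055,0.0042,-0.16,0,0.95],[0,0,0,0,0,-0.1,0.95],[0,0,0,0,0,-0.05,0.95],[0,0,0,0,0,0,0.95]]

```text
time_s: 16.7
ee_pos: [554.8, -14.3, 95.7]
ee_rot: [-179.9, 0.4, 11.1]
force: [-0.5, 0.1, -4.6]
gripper_width: 11.5
gripper_force: 45.0
```

Request:
send_rows:
  targets:
    - [[0,0,0,0,0,0,0.95],[0,0,0,0,0,0,0.95]]

```text
time_s: 16.9
ee_pos: [557.9, -14.0, 99.4]
ee_rot: [180.0, -0.0, 11.1]
force: [0.5, -0.0, -3.7]
gripper_width: 11.4
gripper_force: 45.0
```

Run:
```python
from h import *
P,uv,p,st=wbox(0,0,0,0,save="pics/w6.png")
print(st["ee_pos"],st["ee_rot"],st["gripper_width"])
print(optics.place_of("wrist","leaf_knuckle"))
np.savez("lw",P=P,uv=uv)
m=(abs(P[:,0]-600)<70)&(abs(P[:,1]+5)<60)&(P[:,2]>55)
print(np.histogram(P[m][:,2],np.arange(54,134,4)))
```

```text
[557.88754619 -14.04444587  99.35417942] [ 1.79988172e+02 -3.93441287e-02  1.11221790e+01] 11.423633134954152
[{'at': [278.6, 191.8], 'conf': 0.78}]
(array([12167,   407,   421,  1641,    80,     0,     0,     0,     0,
         121,  5433,   165,   570,  1282,   188,   188,   218,   476,
        1144]), array([ 54,  58,  62,  66,  70,  74,  78,  82,  86,  90,  94,  98, 102,
       106, 110, 114, 118, 122, 126, 130]))
```

View pics/w6.png

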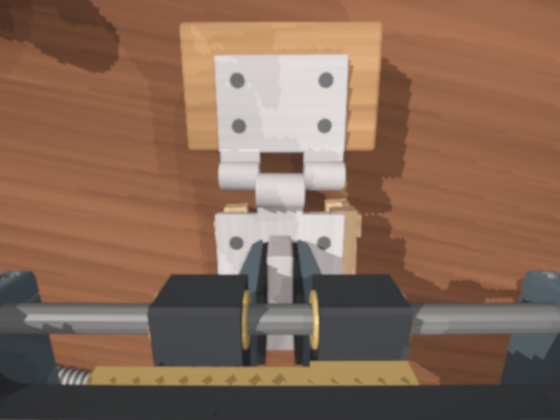

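The leaf knuckle, at (280,190), is above the gap between the jamb knuckles at (238,177) and (325,177). Measuring both in this frame.

```bash
cat >> h.py <<'E'
def leaffit(P,zu,c=(602.9,-5.5),ref=(558.5,-14)):
    k=(P[:,2]>zu+12.5)&(P[:,2]<zu+21)&(np.hypot(*(P[:,:2]-c).T)<22)
    print("leaf knuckle",k.sum(),cv2.minAreaRect(P[k][:,:2].astype(np.float32)),"top",np.percentile(P[k][:,2],[90,98]))
    u=np.array([.9813,.1925]);v=np.array([-.1925,.9813]);q=P[:,:2]-ref
    a,b=q@u,q@v
    m=(abs(P[:,2]-zu-5)<4)&(a>21)&(a<30)&(abs(b)<34)
    A=np.c_[a[m],b[m],np.ones(m.sum())];s=np.linalg.lstsq(A,P[m][:,2],rcond=None)[0]
    print("plate",m.sum(),"z",P[m][:,2].mean(),"tilt deg a,b",np.degrees(s[:2]),"b-range",np.percentile(b[m],[1,99]))
    m=(abs(P[:,2]-zu-5)<4)&(a>15)&(a<35)&(abs(b)<45);print(m.sum(),cv2.minAreaRect(P[m][:,:2].astype(np.float32)))
E
python3 - <<'E'
from h import *
P=np.load("lw.npz")["P"]
leaffit(P,90.5)
m=(P[:,2]<73)
Q=P[m]
knuckles(Q,62.5,71,c=(603,-5.5))
E
```

```text
leaf knuckle 1513 ((601.8072509765625, -4.294259071350098), (16.466724395751953, 23.83077049255371), 12.085102081298828) top [108.63934003 109.33077051]
plate 2060 z 95.54937933196057 tilt deg a,b [-2.79917172 -0.05606627] b-range [-32.97234875  33.24513417]
3761 ((582.3489990234375, -8.283710479736328), (18.99204444885254, 70.34440612792969), 11.074989318847656)
knuckles 2108 ((603.2026977539062, -5.2923736572265625), (16.6830997467041, 76.09873962402344), 11.22891616821289) 70.22920349767547
1088 [608.80176663 -30.55713969  67.70763254] ((608.2686157226562, -30.799436569213867), (16.662412643432617, 24.078369140625), 11.291119575500488)
1020 [598.8466528   20.63458361  67.72473017] ((598.2481079101562, 20.261791229248047), (16.422243118286133, 24.043119430541992), 11.122987747192383)
```

Request:
send_rows:
  targets:
    - [[0,0,0,0.007,-0.005,-0.05,0.95],[0,0,0,0,0,-0.04,0.95],[0,0,0,0,0,0,0.95],[0,0,0,0,0,0,0.95],[0,0,0,0,0,0,0.95]]

```text
time_s: 17.5
ee_pos: [559.1, -15.7, 81.1]
ee_rot: [180.0, -0.0, 11.1]
force: [-0.4, 0.3, -4.2]
gripper_width: 12.0
gripper_force: 45.0
```

Run:
```python
from h import *
P,uv,p,st=wbox(0,0,0,0,save="pics/w7.png")
print(st["ee_pos"],st["ee_rot"],st["force"])
u=np.array([.9813,.1925]);v=np.array([-.1925,.9813]);q=P[:,:2]-(603.2,-5.3);a=q@u;b=q@v
L=P[(abs(b)<13.2)];leaffit(P[(P[:,2]>76)|(abs(b)>0)],72.5)
knuckles(P[(abs(b)>13.5)],62.5,71.5,c=(603,-5.5))
m=(abs(b)<5)&(P[:,2]>98)&(P[:,2]<112)&(abs(a+45)<20)
print("rib",m.sum(),a[m].min() if m.any() else 0,a[m].max() if m.any() else 0)
if m.sum()>20: print(np.degrees(np.polyfit(a[m],P[m][:,2],1)[0]),P[m][:,2].mean())
```

```text
[559.09775572 -15.71505333  81.14157678] [ 1.79991804e+02 -1.70582123e-02  1.10571031e+01] [-0.3806435   0.3078405  -4.17016902]
leaf knuckle 1495 ((603.0548706054688, -6.079876899719238), (16.066553115844727, 23.97855567932129), 10.986350059509277) top [90.48469092 91.12402833]
plate 1979 z 77.39366669961596 tilt deg a,b [-0.45532923 -0.01264493] b-range [-33.24092411  33.04602552]
3865 ((583.1672973632812, -9.95418930053711), (19.921987533569336, 70.10958862304688), 11.079692840576172)
knuckles 2548 ((603.0499877929688, -5.275150299072266), (17.372831344604492, 75.92794799804688), 11.494658470153809) 70.20536771937142
1271 [608.95552417 -30.55243827  67.74963397] ((608.4453735351562, -30.641250610351562), (16.76896095275879, 24.065486907958984), 10.91323471069336)
1277 [598.73107397  20.19745941  67.65702765] ((597.8494873046875, 20.155406951904297), (17.323200225830078, 23.9946346282959), 10.955610275268555)
rib 1159 -50.05832635714742 -25.02781220619202
-7.5553129192252415 107.60862853390809
```

Request:
send_rows:
  targets:
    - [[0,0,0,0,0.004,-0.02,0.95],[0,0,0,0,0,-0.03,0.95],[0,0,0,0,0,-0.03,0.95],[0,0,0,0,0,-0.024,0.95],[0,0,0,0,0,0,0.95],[0,0,0,0,0,0,0.95],[0,0,0,0,0,0,0.95]]

```text
time_s: 18.25
ee_pos: [559.2, -14.9, 60.5]
ee_rot: [180.0, -0.0, 11.1]
force: [-0.1, 0.0, -3.4]
gripper_width: 11.6
gripper_force: 45.0
```

Run:
```python
from h import *
P,uv,p,st=wbox(0,0,0,0,save="pics/w8.png")
print(st["ee_pos"],st["ee_rot"],st["force"])
u=np.array([.9813,.1925]);v=np.array([-.1925,.9813]);q=P[:,:2]-(603.1,-5.3);a=q@u;b=q@v
leaffit(P,51.7)
for n,m in(("leafk",abs(b)<10),("j-",(b<-16)&(b>-36)),("j+",(b>16)&(b<36))):
    m=m&(P[:,2]>63)&(P[:,2]<73)&(abs(a)<12)
    Q=P[m];c=np.polyfit(a[m],P[m][:,2],2);print(n,m.sum(),"a range",np.round(np.percentile(a[m],[1,99]),1),"crest a",round(-c[1]/2/c[0],2),"top",np.round(np.percentile(Q[:,2],[50,90,98]),1))
m=(P[:,2]>66)&(P[:,2]<73)&(abs(a)<6);h,e=np.histogram(b[m],np.arange(-40,41,1));print([(int(x),int(n)) for x,n in zip(e,h) if n<15])
```

```text
[559.15397831 -14.94384293  60.46021277] [ 1.79986582e+02 -2.83394256e-02  1.10559364e+01] [-0.0842856   0.0354485  -3.42893367]
leaf knuckle 2466 ((603.2534790039062, -5.419065475463867), (16.373910903930664, 43.735755920410156), 10.933572769165039) top [69.71561055 70.3270389 ]
plate 1982 z 56.72839837812647 tilt deg a,b [-0.02799078 -0.04595406] b-range [-33.28514845  33.19751083]
3888 ((583.041015625, -9.224666595458984), (19.98885726928711, 70.33255767822266), 11.103960990905762)
leafk 1308 a range [-7.8  8.1] crest a -0.33 top [68.4 69.8 70.4]
j- 1314 a range [-7.9  8.1] crest a -0.27 top [68.3 69.6 70.3]
j+ 1290 a range [-7.7  7.8] crest a -0.51 top [68.3 69.6 70.2]
[(-40, 0), (-39, 1), (-14, 3), (-13, 0), (12, 0), (13, 10), (38, 7), (39, 0)]
```

View pics/w8.png

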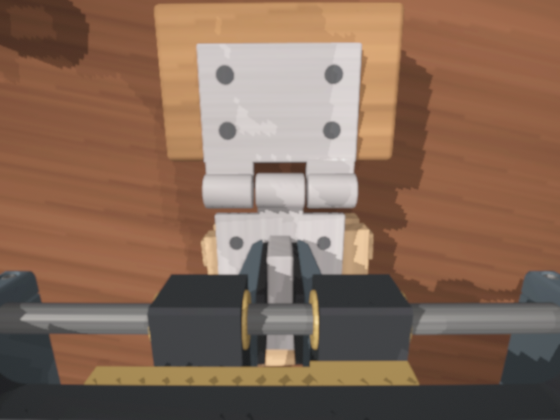

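The three knuckles are in line at (228,190), (280,190) and (331,190). Crests and heights agree within about 0.3 mm and the plate is level, so I'm handing in.

```bash
python3 -c "
from h import *
print(env.job_done())"
```

```text
the job is handed in; nothing more can be done
None
```

The job is handed in at about 18 s: both slats are laid as the crib's third layer, and the arm is holding the leaf level and still, its knuckle within about 0.3 mm of the jamb's in the wrist camera; no verdict came back.

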